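Set the filter slide to its mid position

TASK

On the optics bench, set the filter slide - the sprung slide that carries the round filter ring - to its working position: with the fingertips push its upright end plate all the way in to the stop, then let go so that the spring brings it back and the stop pin catches it half way, with the ring in front of the lens tube. Only push: do not pinch the end plate, touch its back or touch the stop pin's knob. Leave the other slide, which carries a solid block, and the loose parts on the bench alone.

Things in the scene. Friction and masses are not known exactly. Their poses are not given: they have to be found in the camera images.
- filter_unit: Filter slide unit, the one to work: black base plate 220 x 140 x 12 mm fixed to the bench, with a dark steel slide (70 mm wide) on rails. Origin: centre of the base's underside, on the bench; x = the way the slide is pushed in, z up. The slide carries an upright aluminium ring (42 mm diameter, top 77 mm high) with a glass filter. At the +x end a stop block, 50 mm high.
- filter_lens (a point): Centre of the filter unit's fixed black lens tube: 38 mm diameter, axis along the unit's y, at x = 0, y = 41 to 69 mm, 56 mm above the bench. The ring stands beside it when the slide is at mid position.
- filter_slide (a joint): Filter slide along +x of filter_unit, m. 0 = out (spring-held rest), 0.060 = in against the stop, 0.030 = half way. Spring: 5 N at 0, 8 N at 0.030, 11 N at 0.060; a ramp adds about 1 N from 0.005 to 0.030; damping 25 N per m/s. Past 0.030 the pin drops behind a tooth: let go, the slide returns in about 0.2 s and rests on the pin at 0.030; let go sooner, it returns to 0.
- filter_push (a point): On the outer face (facing -x of the unit) of the filter slide's upright aluminium end plate, the face to push: on its middle line, 65 mm above the bench; moves with the slide; at x = -95 mm, y = 0 of the unit when out. Plate 60 mm wide, 6 mm thick, 31 to 85 mm above the bench. In front of it is free space; below only the 12 mm base plate, reaching 15 mm out from the face.
- filter_plate_back: The backing plate fixed to the inner (+x) side of the filter slide's end plate: 56 mm wide, 6 mm thick, from 32 to 78 mm above the bench; not to be touched. Origin: as the unit's when the slide is out, and moving along x with the slide; the plate lies at x = -89 to -83 mm from that origin.
- filter_pin_knob: Black round knob, 18 mm diameter, 12 mm high, on the filter unit's stop pin, above a black bracket on the -y side of the base; not to be touched. Origin: centre of its underside, at x = 30, y = -28, z = 74 mm in the unit; it bobs up 7 mm as the slide passes.
- blocker_unit: The other slide unit, not to be worked: same base, slide, lens tube, pin and origin as the filter unit, but its slide carries a solid aluminium block (40 x 36 mm, top 58 mm high) instead of the ring. Either unit may stand on the left or the right.
- blocker_slide (a joint): The slide of the other unit, not to be pushed. Same travel and values as the filter slide; stays at 0.
- hex_post: Loose standing steel hexagonal post, 20 mm across, 60 mm high, between the units. Origin: centre of its underside.
- pulley: Loose black toothed pulley with aluminium flanges, standing on its face, 48 mm diameter, 35 mm high, on the robot's side of the units. Origin: centre of its underside.
- driver: Loose screwdriver with black handle, about 170 mm long and 30 mm thick, lying between the units, roughly along the robot's x. Origin: middle of its length, underside.

How it is judged:
On the way, in this order (a step that is already met when the one before it is completed fails the run):
1. the filter slide is pushed all the way in (past 54 of its 60 mm) (value of joint filter_slide above 0.054 m), for 0.05 s.
2. the filter slide, let go, has come back and is caught by the pin at 30 mm, within 3 mm (value of joint filter_slide between 0.027 and 0.033 m and contact force between the fingers and filter_unit below 0.5 N), for 0.2 s.
At the end, for the whole second after the job is handed in: The filter slide rests, released, against its stop pin at mid position (30 mm of 60 mm, within 3 mm), and the other slide is still out (within 3 mm) (value of joint filter_slide between 0.027 and 0.033 m and velocity of joint filter_slide between -0.005 and 0.005 m/s and value of joint blocker_slide below 0.003 m); the robot touches nothing.
It fails at once if the filter slide's end plate is pinched or touched at its back (over 1.5 N) (contact force between any of the fingers, the arm and filter_plate_back above 1.5 N).
It fails at once if the stop pin's knob is touched (over 1 N) (contact force between any of the fingers, the arm and filter_pin_knob above 1 N).
It fails at once if the other slide is pushed more than 5 mm (value of joint blocker_slide above 0.005 m).
It fails at once if a loose part is lifted, carried or shoved more than 15 mm (distance of any of hex_post, pulley, driver from where it was at the start of the episode above 0.015 m).
It also fails if it takes over 32 s, if anything falls off the work surface, if the arm or the gripper's body presses on something with over 40 N, if the wrist force passes 120 N, or if a joint passes its speed limit or range.

ROBOT

A 7-joint arm with a two-finger parallel gripper is mounted at the origin on the work surface. World frame = base frame: x ahead of the robot, y to its left, z up, the work surface at z = 0. Lengths are in m, angles in rad, forces in N, time in s.
With the tool pointing down it reaches from about 0.35 to 0.9 m from the base axis. Payload 8.1 kg.
Tool frame: the origin (TCP) lies on the centre line of the jaws, within the pads' length; the fingertips stand 14 mm ahead of it and the grasp point (between the pads) lies 5 mm behind it; z points along the fingers, y is the direction in which the jaws open and shut (so a half turn about z gives the same grasp; the last joint's range is limited). The gripper opens to 92 mm and grips with 3 to 60 N. Pads are 19 mm wide; open, the fingers measure 130 mm over their backs; the gripper's body (75 mm by 190 mm) begins 47 mm behind the grasp point.
Start: joints at [-1.242, 0.434, 0.025, 1.573, -0.012, 1.134, -0.075], TCP at [0.262, 0.568, 0.203] pointing down, gripper open.
Joint ranges: [-2.62, 2.62], [-0.44, 2.09], [-1.27, 1.32], [0.08, 2.57], [-1.32, 4.46], [0.12, 2], [-2.74, 2.74]. Speed limits (rad/s): [2.22, 2.22, 3.01, 3.01, 3.14, 3.14, 3.14].

INTERFACE

Orientations are given as a rotation vector (axis times angle).
In Python, from cell import arm, optics gives the robot as it stands.
- The arm moves only by the shell command python3 -m creep 'ROWS' [FORCE]. ROWS is JSON, a list of rows, each an object with "translation": the shift along the tool's x, y, z in m, a list of three; "rot": the turn, a rotation vector about the tool's x, y, z in degrees, a list of three; "jaw": the finger opening in m, from 0 to 0.0918. In form: [{"translation": [x, y, z], "rot": [wx, wy, wz], "jaw": jaw}, ...]. A call has 1 to 12 rows; each row shifts and turns the commanded pose from where the row before left it, along the tool's axes as they then stand; what a row does not reach is not made up. A row lasts 1/12 s, in which the tool goes at most 41.7 mm and 7.16 degrees, less where a joint would pass 70% of its speed; a pose out of reach is approached as far as the arm can. A call is refused whole if a number of a shift passes 0.0417 or a number of a turn 7.16, either way. A call with a gripper value outside its range is refused whole. The fingers move at their own pace and stop on an object; FORCE is the grip in N (left out, the last holds). Time passes only in rows, so rows that do not move let the fingers close. It gives the time, the measured TCP pose, the force and the opening at its end, in the units of the state.
- arm.observe(): the state, without advancing time (a new reading comes with each control period).
- optics.get_image(name): name is "scene" or "top" or "wrist"; returns the picture (480x640x3 uint8, red, green, blue); there is no depth.
- optics.camera_info(name): a dict with "fx", "fy", "cx", "cy" (pixels), "R" (3x3) and "t" (3): a world point X has camera coordinates R X + t. Camera axes: x right, y down, z forward; pixel columns grow to the right and rows downward; lengths in m; the calibration is good to about 2 mm. The wrist camera is an equidistant fisheye: a pixel r from the principal point sees the ray r / f radians off the axis. A picture is of the moment at which its call begins: read the wrist's pose just before it. camera_info takes no time and is no camera call; for the wrist camera it gives the pose at the moment of the call.
- arm.sign_off(): hands the job in, once; it reports no verdict.
Trained networks look in the newest picture that a camera, given by its name, has taken for a name from the list of things; names that differ only in an ending like _2 or _b are one class to them, and where a whole thing is asked for, a point or a joint stands for the part that bears it (a point fixed in the world has none). Each returns a list of dicts, best first, with "score" (0 to 1); they miss things now and then, are a little off and sometimes report something else, mostly with a low value. They report only what shows in the picture. A call takes as long as a camera call.
- optics.boxes_of(camera, thing): "location" ([column, row] in pixels, amid what is visible of it).
- optics.pinpoint(camera, thing): "location" ([column, row] in pixels: a listed point, or the origin of a listed thing).
The state is a dict: "clock": time; "joints": joint angles; "dq": joint speeds; "joint_efforts": joint torques, N m; "position": TCP position; "ee_rot": TCP orientation; "force": force on the tool from outside, world axes, zero at the start; "ft_torque": the same for the moment, N m; "width": opening from 0.0 (shut) to 1.0 (fully open).
Only numpy, scipy, OpenCV 4.12 (cv2) and the standard library are available. Lean on these libraries where they do the work, as an engineer would, in place of code of your own. Each camera call takes 0.05 s, during which the arm holds its last target.

## Working session

There is one attempt and no reset: what is moved stays moved. The work goes in short steps, Python scripts to look and compute and a shell command to move; the robot and the scene stay as the last step left them, time stands still between calls to the robot, and variables do not carry over. Pictures are saved under pics/ and viewed, and the job is handed in when it is done.

```bash
mkdir -p pics; cat > h.py <<'E'
import numpy as np,cv2
from cell import arm,optics
def save(n,f):
    im=optics.get_image(n); cv2.imwrite('pics/'+f,im[:,:,::-1]); return im
def ray(ci,px):
    R=np.array(ci['R']);t=np.array(ci['t'])
    d=np.array([(px[0]-ci['cx'])/ci['fx'],(px[1]-ci['cy'])/ci['fy'],1.])
    return -R.T@t, R.T@d
def onz(ci,px,z):
    o,d=ray(ci,px); return o+d*(z-o[2])/d[2]
def proj(ci,X):
    c=np.array(ci['R'])@np.array(X)+np.array(ci['t']); return [ci['fx']*c[0]/c[2]+ci['cx'],ci['fy']*c[1]/c[2]+ci['cy']]
E
python3 - <<'E'
from h import *
s=arm.observe(); print(s['clock'],s['position'],s['ee_rot'],s['width'])
Z=dict(filter_unit=0,filter_push=.065,filter_lens=.056,filter_pin_knob=.074,blocker_unit=0,hex_post=0,pulley=0,driver=0)
for c in ['top','scene']:
    save(c,c+'0.png'); ci=optics.camera_info(c)
    for n in (Z if c=='top' else ['filter_unit','filter_push','filter_lens','filter_pin_knob']):
        for r in optics.pinpoint(c,n)[:2]:
            print(c,n,round(r['score'],2),np.round(r['location']),np.round(onz(ci,r['location'],Z[n]),4))
print(arm.observe()['clock'])
E
```

```text
0.0 [0.26137643 0.56713384 0.20256452] [-6.73007894e-01 -3.06846745e+00  2.40257818e-03] 0.9980765674211045
top filter_unit 0.65 [227. 199.] [0.6198 0.1625 0.    ]
top filter_push 0.77 [217. 244.] [0.5206 0.1709 0.065 ]
top filter_lens 0.61 [415. 198.] [ 0.601  -0.2068  0.056 ]
top filter_lens 0.59 [192. 190.] [0.6267 0.2208 0.056 ]
top filter_pin_knob 0.54 [231. 176.] [0.6481 0.1429 0.074 ]
top blocker_unit 0.82 [416. 200.] [ 0.6085 -0.219   0.    ]
top hex_post 0.49 [314. 244.] [ 0.5241 -0.0114  0.    ]
top pulley 0.92 [314. 305.] [ 0.4024 -0.0075  0.    ]
top driver 0.98 [303. 166.] [0.6859 0.0071 0.    ]
scene filter_unit 0.89 [402. 346.] [0.6099 0.1676 0.    ]
scene filter_unit 0.32 [345. 237.] [ 0.3995 -0.0132  0.    ]
scene filter_push 0.74 [430. 277.] [0.5189 0.1766 0.065 ]
scene filter_lens 0.76 [445. 333.] [0.6124 0.2241 0.056 ]
scene filter_pin_knob 0.44 [380. 318.] [0.6402 0.14   0.074 ]
0.7
```

View pics/top0.png

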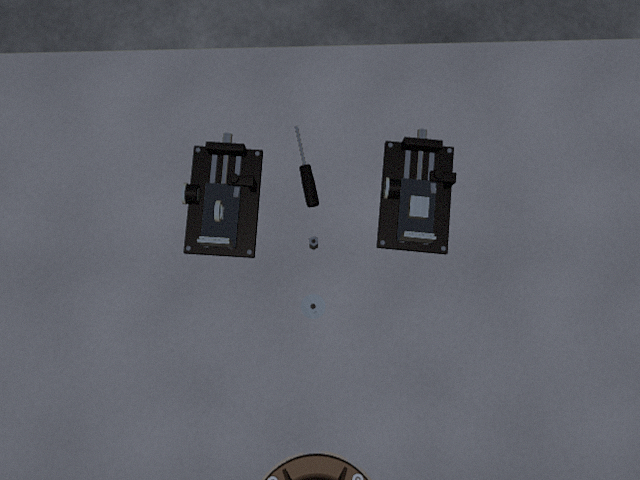

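View pics/scene0.png

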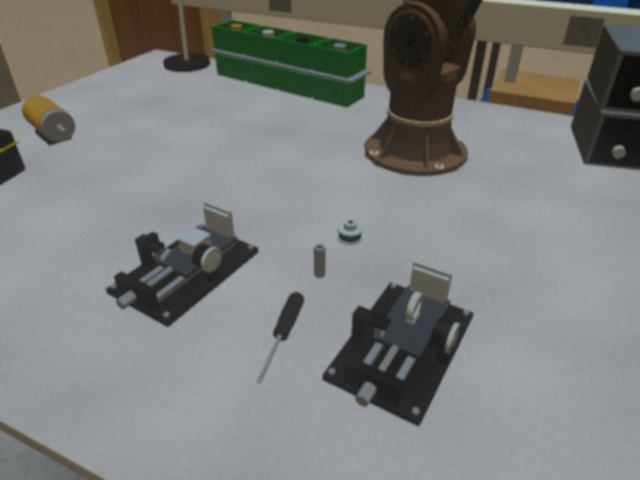

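```bash
python3 - <<'E'
from h import *
from scipy.optimize import least_squares
from scipy.spatial.transform import Rotation as Ro
im=cv2.imread('pics/top0.png'); ci=optics.camera_info('top')
g=cv2.cvtColor(im,cv2.COLOR_BGR2GRAY)
m=(g<60).astype(np.uint8); m[:135]=0;m[265:]=0;m[:,:175]=0;m[:,275:]=0
pts=np.argwhere(m)[:,::-1].astype(np.float32)
W=np.array([onz(ci,p,.012)[:2] for p in pts],np.float32)
print(cv2.minAreaRect(W))
bolts=[(198,149.5),(257,153.5),(249,252.5),(188,248)]
B=np.array([onz(ci,b,.013)[:2] for b in bolts]);print(B.round(4),B.mean(0))
d=(B[0]+B[1]-B[2]-B[3]);print('yaw bolts',np.degrees(np.arctan2(d[1],d[0])))
d=(B[0]+B[3]-B[1]-B[2]);print('yaw bolts y',np.degrees(np.arctan2(-d[0],d[1])))
cr=cv2.resize(im[130:270,165:285],None,fx=5,fy=5,interpolation=2);cv2.imwrite('pics/crop.png',cv2.convertScaleAbs(cr[:600],alpha=1.6))
sc=cv2.imread('pics/scene0.png');cv2.imwrite('pics/crop2.png',cv2.resize(sc[250:430,310:490],None,fx=3.3,fy=3.3))
s=arm.observe();print(Ro.from_rotvec(s['ee_rot']).as_matrix().round(3))
E
```

```text
((0.627773642539978, 0.17089328169822693), (0.1492711901664734, 0.2467472404241562), 84.88536071777344)
[[0.7208 0.2188]
 [0.7095 0.0997]
 [0.5086 0.1175]
 [0.5205 0.2373]] [0.61482429 0.16833874]
yaw bolts -5.158067682122734
yaw bolts y -5.54195680750546
[[-0.908  0.419  0.   ]
 [ 0.419  0.908  0.   ]
 [-0.     0.    -1.   ]]
```

View pics/crop.png

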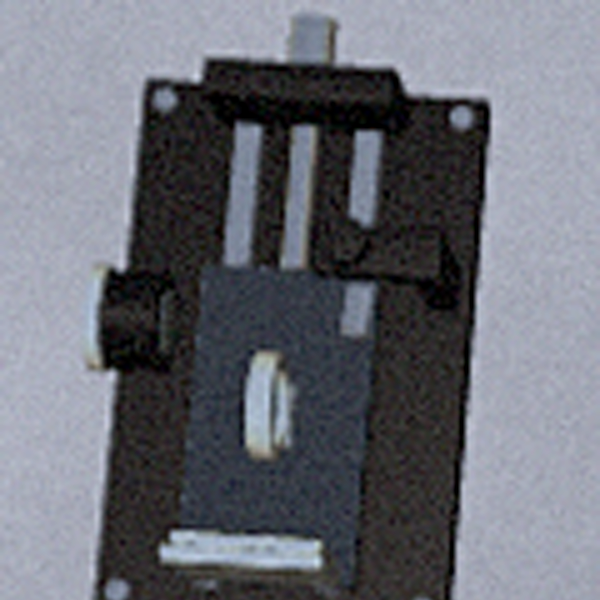

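```bash
python3 -m creep '[{"translation":[-0.015,-0.011,0],"rot":[0,0,0],"jaw":0},{"translation":[-0.025,-0.018,0],"rot":[0,0,0],"jaw":0},{"translation":[-0.03,-0.022,0],"rot":[0,0,0],"jaw":0},{"translation":[-0.03,-0.022,0],"rot":[0,0,0],"jaw":0},{"translation":[-0.03,-0.022,0],"rot":[0,0,0],"jaw":0},{"translation":[-0.03,-0.022,0],"rot":[0,0,0],"jaw":0},{"translation":[-0.03,-0.022,0],"rot":[0,0,0],"jaw":0},{"translation":[-0.03,-0.022,0],"rot":[0,0,0],"jaw":0},{"translation":[-0.03,-0.022,0],"rot":[0,0,0],"jaw":0},{"translation":[-0.03,-0.022,0],"rot":[0,0,0],"jaw":0},{"translation":[-0.03,-0.022,0],"rot":[0,0,0],"jaw":0},{"translation":[-0.02,-0.015,0],"rot":[0,0,0],"jaw":0}]' 20
python3 -m creep '[{"translation":[-0.01,-0.008,0],"rot":[0,0,-4.5],"jaw":0},{"translation":[0,0,0],"rot":[0,0,-5],"jaw":0},{"translation":[0,0,0],"rot":[0,0,-5],"jaw":0},{"translation":[0,0,0],"rot":[0,0,-5],"jaw":0},{"translation":[0,0,0],"rot":[0,0,0],"jaw":0},{"translation":[0,0,0],"rot":[0,0,0],"jaw":0}]'
cat > rel.py <<'E'
from h import *
from scipy.spatial.transform import Rotation as Ro
U=np.array([.6145,.168,0]);a=np.radians(-5.3);Ru=np.array([[np.cos(a),-np.sin(a),0],[np.sin(a),np.cos(a),0],[0,0,1]])
s=arm.observe();R=Ro.from_rotvec(s['ee_rot']).as_matrix()
print('clock',s['clock'],'TCP in unit',(Ru.T@(np.array(s['position'])-U)).round(4),'toolx yaw',np.degrees(np.arctan2(R[1,0],R[0,0])).round(2),'z',R[:,2].round(3),'F',np.round(Ru.T@np.array(s['force']),1),s['width'])
for X in (-.140,):
  print('to pre',(R.T@(U+Ru@np.array([X,0,.062])-np.array(s['position']))).round(4))
E
python3 rel.py
```

```text
clock: 1.7
position: [0.4616, 0.206, 0.2037]
ee_rot: [0.678, 3.066, -0.0]
force: [0.3, 0.5, 0.2]
width: 0.181
clock: 2.2
position: [0.4658, 0.1982, 0.2034]
ee_rot: [0.148, 3.138, 0.0]
force: [-0.6, 0.4, -0.1]
width: 0.004
clock 2.2 TCP in unit [-0.1509  0.0164  0.2034] toolx yaw 174.59 z [ 0.  0. -1.] F [-0.6  0.3 -0.1] 0.004376777360951342
to pre [-0.0109 -0.0164  0.1414]
```

```bash
python3 -m creep '[{"translation":[0,-0.008,0.01],"rot":[0,0,0],"jaw":0},{"translation":[0,-0.008,0.02],"rot":[0,0,0],"jaw":0},{"translation":[0,0,0.025],"rot":[0,0,0],"jaw":0},{"translation":[0,0,0.025],"rot":[0,0,0],"jaw":0},{"translation":[0,0,0.025],"rot":[0,0,0],"jaw":0},{"translation":[0,0,0.02],"rot":[0,0,0],"jaw":0},{"translation":[0,0,0.011],"rot":[0,0,0],"jaw":0},{"translation":[0,0,0.005],"rot":[0,0,0],"jaw":0},{"translation":[0,0,0],"rot":[0,0,0],"jaw":0}]'
python3 rel.py; python3 - <<'E'
from h import *
save('scene','s1.png');save('wrist','w1.png')
ci=optics.camera_info('scene');print(optics.pinpoint('scene','filter_push')[:1], proj(ci,arm.observe()['position']))
E
```

```text
clock: 2.95
position: [0.4637, 0.1821, 0.0615]
ee_rot: [-0.146, -3.137, 0.002]
force: [0.1, -1.5, 0.0]
width: 0.013
clock 2.95 TCP in unit [-1.515e-01  1.000e-04  6.150e-02] toolx yaw 174.66 z [-0.002 -0.001 -1.   ] F [ 0.2 -1.5  0. ] 0.012955618627430603
to pre [-0.0115 -0.0001 -0.0006]
[{'location': [434.2, 274.0], 'score': 0.78}] [np.float64(443.5273478755447), np.float64(258.88011603153944)]
```

View pics/s1.png

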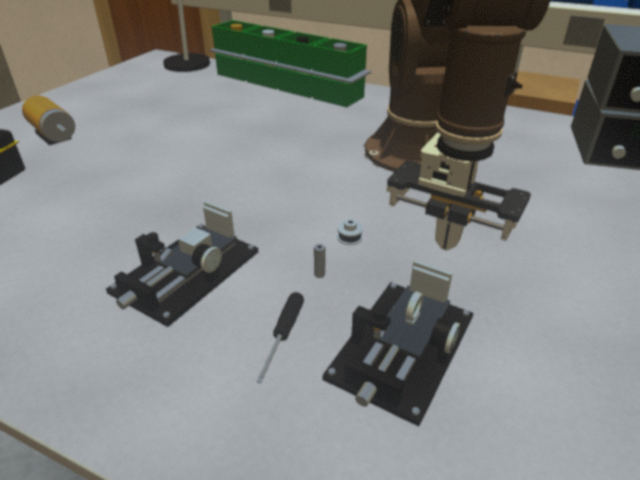

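View pics/w1.png

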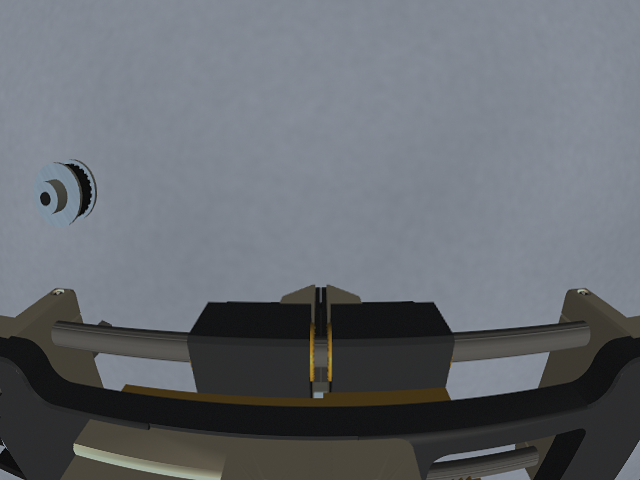

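```bash
python3 - <<'E'
from h import *
im=save('scene','s2.png');ci=optics.camera_info('scene')
p=np.array(arm.observe()['position'])
for dz in (0,-.014,.02,.04): print(dz,np.round(proj(ci,p+[0,0,dz])))
print('r',np.round(proj(ci,p+[-.05,0,-.014])))
cv2.imwrite('pics/s2c.png',cv2.resize(im[130:330,330:550,::-1],None,fx=3,fy=3,interpolation=2))
w=save('top','t2.png');cv2.imwrite('pics/t2c.png',cv2.resize(w[130:330,150:350,::-1],None,fx=3,fy=3,interpolation=2))
E
```

```text
0 [444. 259.]
-0.014 [442. 266.]
0.02 [445. 249.]
0.04 [447. 238.]
r [450. 249.]
```

View pics/s2c.png

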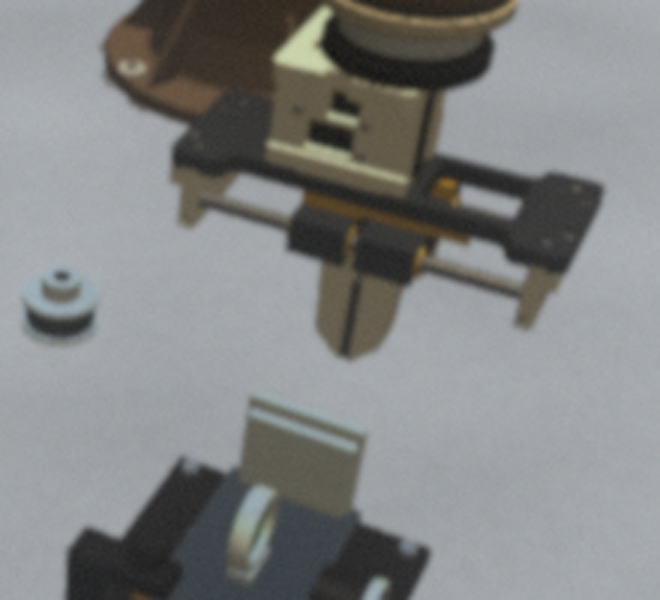

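View pics/t2c.png

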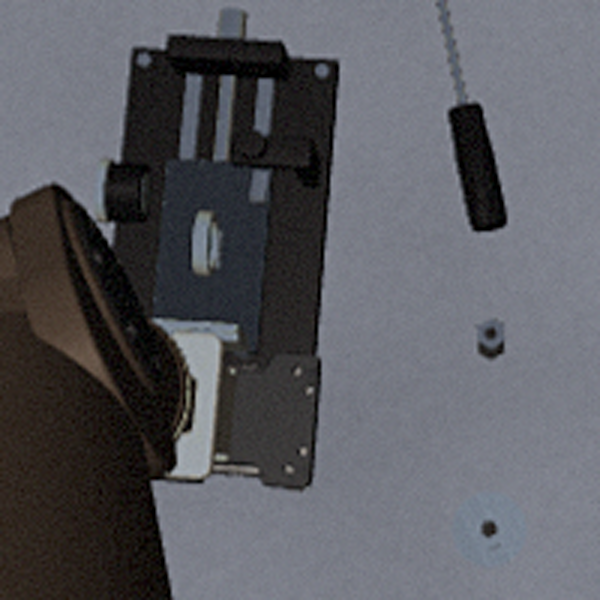

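```bash
python3 - <<'E'
from h import *
ct=optics.camera_info('top');cs=optics.camera_info('scene')
s=arm.observe();print(s['clock'],s['joints'],s['position'])
# wing corners in top: right wing near/far corners
for z in (.11,.13,.15,.17):
    print(z,[onz(ct,(150+u/3,130+v/3),z)[:2].round(3) for u,v in((320,355),(310,488))], [onz(cs,(330+u/3,130+v/3),z)[:2].round(3) for u,v in((175,155),(600,185),(545,268))])
# tip in scene if y fixed on the ray
o,d=ray(cs,(445,249))
for z in (.03,.0475,.06,.08,.09): print(z,(o+d*(z-o[2])/d[2]).round(4))
print('campos',o)
E
```

```text
3.2 [-0.56761996  0.40601716  0.11216474  2.04233477 -0.0692001   0.69488714
  1.0673436 ] [0.46496023 0.18268845 0.0632733 ]
0.11 [array([0.504, 0.093]), array([0.425, 0.099])] [array([0.351, 0.047]), array([0.278, 0.279]), array([0.38 , 0.264])]
0.13 [array([0.501, 0.091]), array([0.424, 0.097])] [array([0.385, 0.057]), array([0.315, 0.279]), array([0.412, 0.264])]
0.15 [array([0.499, 0.089]), array([0.423, 0.095])] [array([0.419, 0.067]), array([0.352, 0.279]), array([0.445, 0.265])]
0.17 [array([0.496, 0.087]), array([0.422, 0.093])] [array([0.453, 0.078]), array([0.389, 0.278]), array([0.477, 0.265])]
0.03 [0.3938 0.1718 0.03  ]
0.0475 [0.4175 0.1753 0.0475]
0.06 [0.4344 0.1777 0.06  ]
0.08 [0.4614 0.1817 0.08  ]
0.09 [0.4749 0.1836 0.09  ]
campos [1.10683603 0.27553343 0.55771976]
```

```bash
python3 - <<'E'
from h import *
cw=optics.camera_info('wrist');R=np.array(cw['R']);t=np.array(cw['t']);print({k:cw[k] for k in('fx','fy','cx','cy')},'pos',-R.T@t,'axis',R[2])
def wp(X):
    c=R@np.array(X)+t; th=np.arctan2(np.hypot(c[0],c[1]),c[2]);u=c[:2]/np.hypot(c[0],c[1])*th
    return (u*[cw['fx'],cw['fy']]+[cw['cx'],cw['cy']]).round()
ct=optics.camera_info('top');
P=optics.pinpoint('top','pulley')[0]['location']
print('pulley',onz(ct,P,0))
x,y=onz(ct,P,0)[:2]
for z in(0,.035):print(z,wp([x,y,z]), 'if cam 33mm higher',wp([x,y,z-.033]))
p=np.array(arm.observe()['position'])
print('tip',wp(p-[0,0,.014]),'tcp',wp(p), 'tip+33',wp(p+[0,0,.019]))
print(optics.pinpoint('wrist','pulley')[:1],optics.boxes_of('wrist','pulley')[:1])
E
```

```text
{'fx': 371.64829954431775, 'fy': 371.64829954431775, 'cx': 320.38213619368145, 'cy': 242.5190904922566} pos [0.38532189 0.19065304 0.2438796 ] axis [ 0.29444887 -0.0259104  -0.95531592]
pulley [ 0.40385183 -0.00363888  0.        ]
0 [ 73. 194.] if cam 33mm higher [ 95. 187.]
0.035 [ 46. 204.] if cam 33mm higher [ 72. 195.]
tip [319. 276.] tcp [319. 286.] tip+33 [319. 302.]
[] [{'location': [63.6, 192.3], 'score': 0.75}]
```

```bash
python3 - <<'E'
from h import *
ct=optics.camera_info('top');cs=optics.camera_info('scene')
for n,z in (('pulley',0),('hex_post',0),('driver',0),('blocker_unit',0)):
    a=optics.pinpoint('top',n);b=optics.pinpoint('scene',n)
    print(n,a and onz(ct,a[0]['location'],z).round(4),b and onz(cs,b[0]['location'],z).round(4))
print('base',proj(cs,[0,0,0]),proj(cs,[.1,0,0]))
print('pulley top',proj(cs,[.4039,-.0036,.035]))
print('hex top/bot',proj(cs,[.524,-.011,.06]),proj(cs,[.524,-.011,.0]))
for z in(.031,.085):print('plate',z,proj(cs,[.524,.177,z]))
E
```

```text
pulley [ 0.4039 -0.0036  0.    ] [ 0.3964 -0.009   0.    ]
hex_post [ 0.5188 -0.0069  0.    ] [ 0.5112 -0.0102  0.    ]
driver [0.6873 0.0026 0.    ] [ 0.6778 -0.0016  0.    ]
blocker_unit [ 0.6152 -0.2162  0.    ] [ 0.6151 -0.2173  0.    ]
base [np.float64(414.49931475879146), np.float64(151.9171632403162)] [np.float64(401.63029529113334), np.float64(169.65459929110648)]
pulley top [np.float64(349.1119079016233), np.float64(224.5424282253382)]
hex top/bot [np.float64(316.56873094629606), np.float64(248.7058555096496)] [np.float64(316.72845063495816), np.float64(276.7697868315885)]
plate 0.031 [np.float64(426.98884331366764), np.float64(296.02627777165543)]
plate 0.085 [np.float64(431.6102010517705), np.float64(268.8788229707983)]
```

```bash
python3 -m creep '[{"translation":[0,0,0.005],"rot":[0,0,0],"jaw":0},{"translation":[-0.01,0,0.005],"rot":[0,0,0],"jaw":0},{"translation":[-0.01,0,0],"rot":[0,0,0],"jaw":0},{"translation":[-0.01,0,0],"rot":[0,0,0],"jaw":0},{"translation":[-0.008,0,0],"rot":[0,0,0],"jaw":0},{"translation":[0,0,0],"rot":[0,0,0],"jaw":0}]'
python3 rel.py; python3 - <<'E'
from h import *
im=save('scene','s3.png')
cv2.imwrite('pics/s3c.png',cv2.resize(im[130:330,330:550,::-1],None,fx=3,fy=3,interpolation=2))
E
```

```text
clock: 4.25
position: [0.5048, 0.1784, 0.0524]
ee_rot: [0.146, 3.136, 0.0]
force: [0.6, -0.3, -0.6]
width: 0.004
clock 4.25 TCP in unit [-0.1102  0.0002  0.0524] toolx yaw 174.66 z [ 0.002  0.    -1.   ] F [ 0.6 -0.3 -0.6] 0.004221893640226101
to pre [ 0.0298 -0.0002 -0.0096]
```

View pics/s3c.png

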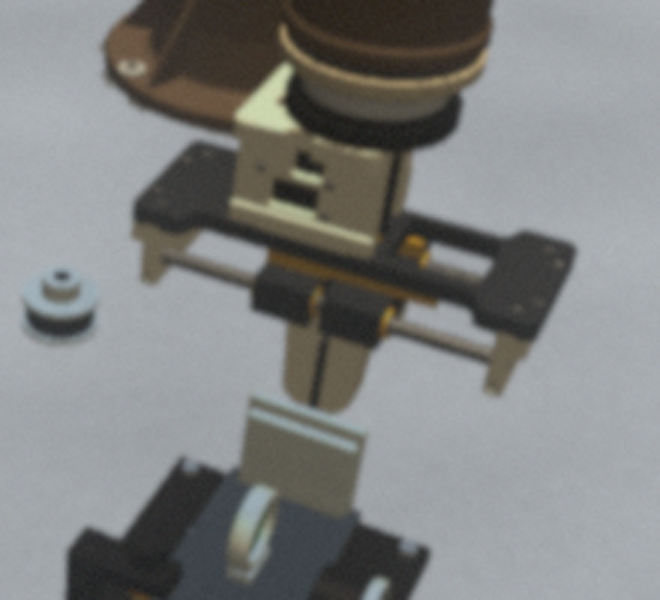

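```bash
python3 -m creep '[{"translation":[0,0,0.005],"rot":[0,0,0],"jaw":0},{"translation":[0,0,0.005],"rot":[0,0,0],"jaw":0},{"translation":[-0.005,0,0],"rot":[0,0,0],"jaw":0},{"translation":[-0.005,0,0],"rot":[0,0,0],"jaw":0},{"translation":[-0.005,0,0],"rot":[0,0,0],"jaw":0},{"translation":[0,0,0],"rot":[0,0,0],"jaw":0}]'
python3 rel.py; python3 - <<'E'
from h import *
im=save('scene','s4.png')
cv2.imwrite('pics/s4c.png',cv2.resize(im[130:330,330:550,::-1],None,fx=3,fy=3,interpolation=2))
E
```

```text
clock: 4.8
position: [0.5156, 0.1775, 0.0415]
ee_rot: [-0.143, -3.135, 0.001]
force: [-5.4, 0.2, -1.5]
width: 0.006
clock 4.8 TCP in unit [-0.0994  0.0003  0.0415] toolx yaw 174.78 z [-0.004 -0.001 -1.   ] F [-5.4 -0.3 -1.5] 0.006217138335866465
to pre [ 0.0407 -0.0002 -0.0203]
```

View pics/s4c.png

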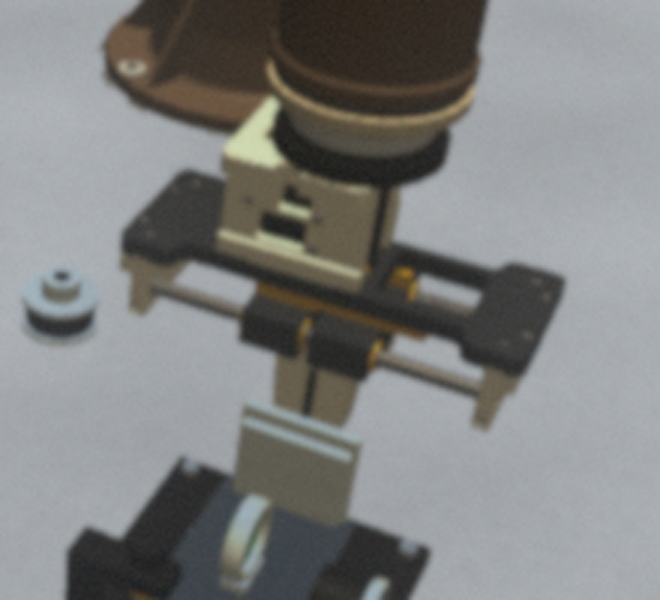

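```bash
python3 -m creep '[{"translation":[-0.005,0,0],"rot":[0,0,0],"jaw":0},{"translation":[-0.005,0,0],"rot":[0,0,0],"jaw":0},{"translation":[-0.005,0,0],"rot":[0,0,0],"jaw":0},{"translation":[-0.005,0,0],"rot":[0,0,0],"jaw":0},{"translation":[-0.005,0,0],"rot":[0,0,0],"jaw":0},{"translation":[-0.005,0,0],"rot":[0,0,0],"jaw":0},{"translation":[-0.005,0,0],"rot":[0,0,0],"jaw":0},{"translation":[-0.005,0,0],"rot":[0,0,0],"jaw":0},{"translation":[-0.004,0,0],"rot":[0,0,0],"jaw":0},{"translation":[0,0,0],"rot":[0,0,0],"jaw":0}]'
python3 rel.py; python3 - <<'E'
from h import *
im=save('scene','s5.png')
cv2.imwrite('pics/s5c.png',cv2.resize(im[180:430,300:540,::-1],None,fx=2.4,fy=2.4,interpolation=2))
E
```

```text
clock: 5.68
position: [0.5582, 0.1736, 0.0415]
ee_rot: [-0.142, -3.133, 0.001]
force: [-10.0, 1.1, 4.8]
width: 0.008
clock 5.6833 TCP in unit [-0.0565  0.0003  0.0415] toolx yaw 174.8 z [-0.006 -0.001 -1.   ] F [-10.1   0.2   4.8] 0.008416433337991186
to pre [ 0.0836 -0.0002 -0.02  ]
```

View pics/s5c.png

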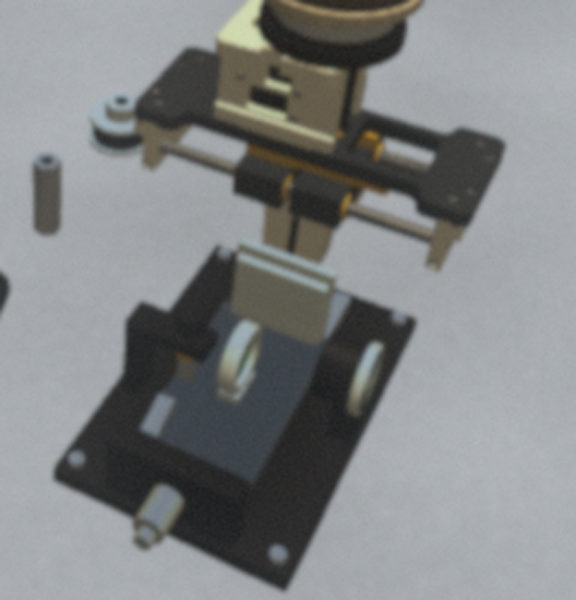

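```bash
python3 -m creep '[{"translation":[-0.004,0,0],"rot":[0,0,0],"jaw":0},{"translation":[-0.004,0,0],"rot":[0,0,0],"jaw":0},{"translation":[-0.004,0,0],"rot":[0,0,0],"jaw":0},{"translation":[0,0,0],"rot":[0,0,0],"jaw":0}]'
python3 rel.py
```

```text
clock: 6.07
position: [0.5673, 0.1727, 0.0414]
ee_rot: [-0.141, -3.128, 0.002]
force: [-18.1, 0.0, 10.9]
width: 0.008
clock 6.0667 TCP in unit [-0.0475  0.0003  0.0414] toolx yaw 174.84 z [-0.011 -0.001 -1.   ] F [-18.   -1.6  10.9] 0.00755881223730906
to pre [ 0.0928 -0.0002 -0.0196]
```

```bash
python3 -m creep '[{"translation":[-0.004,0,0],"rot":[0,0,0],"jaw":0},{"translation":[0,0,0],"rot":[0,0,0],"jaw":0}]'
python3 rel.py;  python3 - <<'E'
from h import *
im=save('scene','s6.png')
cv2.imwrite('pics/s6c.png',cv2.resize(im[180:430,300:540,::-1],None,fx=2.4,fy=2.4,interpolation=2))
E
```

```text
clock: 6.23
position: [0.5672, 0.1727, 0.0413]
ee_rot: [-0.139, -3.121, 0.003]
force: [-32.2, 1.0, 24.1]
width: 0.007
clock 6.2333 TCP in unit [-0.0476  0.0003  0.0413] toolx yaw 174.9 z [-0.018 -0.001 -1.   ] F [-32.1  -2.   24.1] 0.007268789467474703
to pre [ 0.0928 -0.0001 -0.0191]
```

View pics/s6c.png

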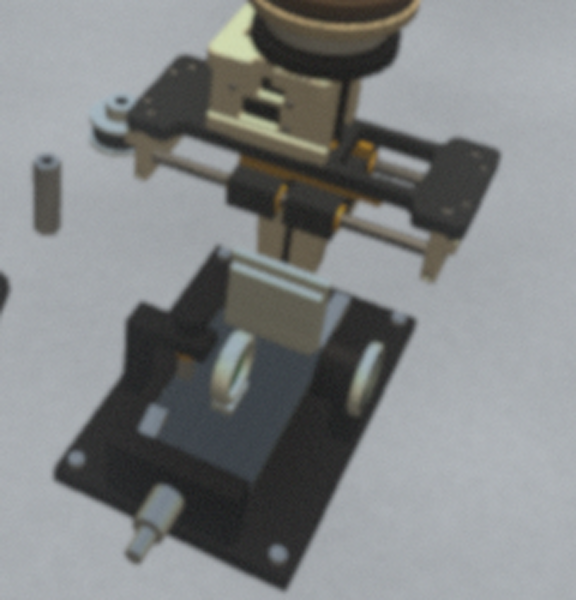

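```bash
python3 - <<'E'
from h import *
U=np.array([.6145,.168,0]);a=np.radians(-5.3);Ru=np.array([[np.cos(a),-np.sin(a),0],[np.sin(a),np.cos(a),0],[0,0,1]])
cs=optics.camera_info('scene')
P=lambda x,y,z:np.array(proj(cs,U+Ru@np.array([x,y,z])))
t0=cv2.imread('pics/scene0.png');t6=cv2.imread('pics/s6.png')
# end plate: optical flow of patch top backing plate
g0=cv2.cvtColor(t0,6);g6=cv2.cvtColor(t6,6)
for nm,X in (('ring-ish',(-.035,0,.06)),('plateback',(-.083,0,.055)),('backtop',(-.083,0,.078))):
    c=P(*X);
    for hw in (16,20):
        x,y=c.astype(int);T=g0[y-hw:y+hw,x-hw:x+hw]
        r=cv2.matchTemplate(g6,T,cv2.TM_CCOEFF_NORMED)
        sub=r.copy();_,v,_,l=cv2.minMaxLoc(sub)
        print(nm,hw,round(v,2),np.array(l)+hw-np.array([x,y]),[(q,(P(X[0]+q,*X[1:])-c).round(1)) for q in(.05,.055,.06)])
E
```

```text
ring-ish 16 0.95 [-17  27] [(0.05, array([-14.2,  22.1])), (0.055, array([-15.7,  24.4])), (0.06, array([-17.2,  26.8]))]
ring-ish 20 0.81 [-17  27] [(0.05, array([-14.2,  22.1])), (0.055, array([-15.7,  24.4])), (0.06, array([-17.2,  26.8]))]
plateback 16 0.87 [-15  25] [(0.05, array([-12.9,  20.2])), (0.055, array([-14.3,  22.3])), (0.06, array([-15.6,  24.5]))]
plateback 20 0.7 [-207  -44] [(0.05, array([-12.9,  20.2])), (0.055, array([-14.3,  22.3])), (0.06, array([-15.6,  24.5]))]
backtop 16 0.89 [-210  -60] [(0.05, array([-13.1,  20. ])), (0.055, array([-14.4,  22.1])), (0.06, array([-15.8,  24.2]))]
backtop 20 0.85 [  38 -251] [(0.05, array([-13.1,  20. ])), (0.055, array([-14.4,  22.1])), (0.06, array([-15.8,  24.2]))]
```

```bash
python3 -m creep '[{"translation":[0.015,0,0],"rot":[0,0,0],"jaw":0},{"translation":[0.025,0,0],"rot":[0,0,0],"jaw":0},{"translation":[0.03,0,0],"rot":[0,0,0],"jaw":0},{"translation":[0.025,0,0],"rot":[0,0,0],"jaw":0},{"translation":[0.015,0,0],"rot":[0,0,0],"jaw":0},{"translation":[0,0,0],"rot":[0,0,0],"jaw":0},{"translation":[0,0,0],"rot":[0,0,0],"jaw":0},{"translation":[0,0,0],"rot":[0,0,0],"jaw":0},{"translation":[0,0,0],"rot":[0,0,0],"jaw":0}]'
python3 rel.py;  python3 - <<'E'
from h import *
im=save('scene','s7.png')
cv2.imwrite('pics/s7c.png',cv2.resize(im[180:430,300:540,::-1],None,fx=2.4,fy=2.4,interpolation=2))
U=np.array([.6145,.168,0]);a=np.radians(-5.3);Ru=np.array([[np.cos(a),-np.sin(a),0],[np.sin(a),np.cos(a),0],[0,0,1]])
cs=optics.camera_info('scene')
P=lambda x,y,z:np.array(proj(cs,U+Ru@np.array([x,y,z])))
g0=cv2.cvtColor(cv2.imread('pics/scene0.png'),6);g6=cv2.cvtColor(cv2.imread('pics/s7.png'),6)
for X in ((-.035,0,.06),(-.083,0,.055)):
    c=P(*X);x,y=c.astype(int);hw=16;T=g0[y-hw:y+hw,x-hw:x+hw]
    r=cv2.matchTemplate(g6[200:400,350:500],T,cv2.TM_CCOEFF_NORMED);_,v,_,l=cv2.minMaxLoc(r)
    print(v,np.array(l)+hw+[350,200]-[x,y],[(q,(P(X[0]+q,*X[1:])-c).round(1)) for q in(.027,.03,.033)])
E
```

```text
clock: 7.03
position: [0.4689, 0.182, 0.0425]
ee_rot: [0.145, 3.137, 0.0]
force: [-0.8, 0.1, -0.8]
width: 0.009
clock 7.0333 TCP in unit [-0.1463  0.0005  0.0425] toolx yaw 174.71 z [ 0.001  0.    -1.   ] F [-0.8  0.1 -0.8] 0.008684600199029936
to pre [-0.0063 -0.0005 -0.0195]
0.9788932204246521 [-8 13] [(0.027, array([-7.5, 11.7])), (0.03, array([-8.4, 13. ])), (0.033, array([-9.2, 14.3]))]
0.9389805793762207 [-7 12] [(0.027, array([-6.8, 10.7])), (0.03, array([-7.6, 11.9])), (0.033, array([-8.4, 13.1]))]
```

View pics/s7c.png

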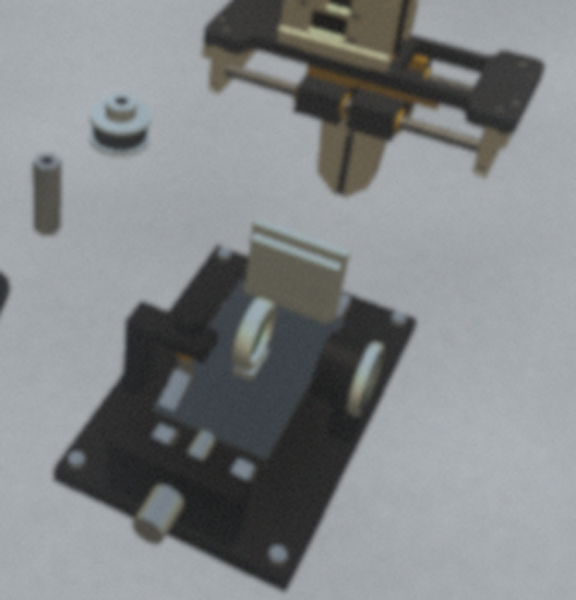

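The slide rests at about 30 mm with the ring by the lens tube, and the fingers are clear of the plate. The arm is free, so I'm handing in.

```bash
python3 -m creep '[{"translation":[0,0,0],"rot":[0,0,0],"jaw":0},{"translation":[0,0,0],"rot":[0,0,0],"jaw":0},{"translation":[0,0,0],"rot":[0,0,0],"jaw":0}]'; python3 -c "
from cell import arm
print(arm.sign_off())"
```

```text
clock: 7.33
position: [0.4675, 0.1819, 0.0422]
ee_rot: [-0.144, -3.138, 0.0]
force: [0.2, 0.4, -0.4]
width: 0.002
the job is handed in; nothing more can be done
None
```

The filter slide is in its working position, and I handed the job in at about 7.3 s of the 32 s allowed. With the fingers closed, I pushed the end plate of the filter unit (the left one, with the ring) straight in to the stop and then backed straight off.

- **At the stop:** the image measurement put the slide at about 60 mm. A further 4 mm of commanded push gave no motion, and the push force rose to about 32 N.
- **After release:** image matching put the slide at about 30 mm, with the ring beside the lens tube. The tool force was near zero, with the fingers about 70 mm clear of the plate.
- **Other parts:** the pulley and hex post look undisturbed in the last pictures. I did not re-measure the other slide, the driver, the plate's back or the knob after the push. The path stayed well away from the other slide and the driver. The fingers only met the plate's outer face, and the gripper did not get as far as the knob.

**One disagreement:** in the scene camera the fingertips looked about 30 mm higher than the stated tool geometry gives, while the wrist camera roughly agreed with the reported pose. I did not find out why. I chose a height that would meet the plate either way, and the contact force and the slide's motion confirmed that it did.

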